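# Lay out the drawing inks with their pens

## Task

Lay out the inks for drawing: stand each ink jar that has a matching pen in the round well of the pen rest holding the pen of its cap's colour (red, blue, yellow and black), upright and flat on the well's floor. Set the jars down gently rather than dropping them and knock no jar over. The green and the white jar have no pen: leave them where they stand.

Things in the scene. Friction and masses are not known exactly. Their poses are not given: they have to be found in the camera images.
- jar_red_mid (a point): Centre (half-way up, 30 mm above its underside) of the ink jar with the red screw cap and a red band: upright closed glass cylinder, 44 mm diameter, 60 mm tall overall; glass from 0 to 46 mm (straight-sided to 42 mm), cap 41 mm diameter from 46 to 60 mm. z along its axis, up. Loose, about 130 g, standing on the table in a loose row with the other jars and a green ceramic cup (64 mm wide, 68 mm tall), about 100 mm apart. Goes to the rest with the red pen.
- jar_blue_mid (a point): Centre (half-way up, 30 mm above its underside) of the ink jar with the blue screw cap and a blue band: upright closed glass cylinder, 44 mm diameter, 60 mm tall overall; glass from 0 to 46 mm (straight-sided to 42 mm), cap 41 mm diameter from 46 to 60 mm. z along its axis, up. Loose, about 130 g, standing on the table in a loose row with the other jars and a green ceramic cup (64 mm wide, 68 mm tall), about 100 mm apart. Goes to the rest with the blue pen.
- jar_yellow_mid (a point): Centre (half-way up, 30 mm above its underside) of the ink jar with the yellow screw cap and a yellow band: upright closed glass cylinder, 44 mm diameter, 60 mm tall overall; glass from 0 to 46 mm (straight-sided to 42 mm), cap 41 mm diameter from 46 to 60 mm. z along its axis, up. Loose, about 130 g, standing on the table in a loose row with the other jars and a green ceramic cup (64 mm wide, 68 mm tall), about 100 mm apart. Goes to the rest with the yellow pen.
- jar_black_mid (a point): Centre (half-way up, 30 mm above its underside) of the ink jar with the black screw cap and a black band: upright closed glass cylinder, 44 mm diameter, 60 mm tall overall; glass from 0 to 46 mm (straight-sided to 42 mm), cap 41 mm diameter from 46 to 60 mm. z along its axis, up. Loose, about 130 g, standing on the table in a loose row with the other jars and a green ceramic cup (64 mm wide, 68 mm tall), about 100 mm apart. Goes to the rest with the black pen.
- jar_green_mid (a point): Centre (half-way up, 30 mm above its underside) of the ink jar with the green screw cap and a green band: upright closed glass cylinder, 44 mm diameter, 60 mm tall overall; glass from 0 to 46 mm (straight-sided to 42 mm), cap 41 mm diameter from 46 to 60 mm. z along its axis, up. Loose, about 130 g, standing on the table in a loose row with the other jars and a green ceramic cup (64 mm wide, 68 mm tall), about 100 mm apart. There is no green pen: it stays where it is.
- jar_white_mid (a point): Centre (half-way up, 30 mm above its underside) of the ink jar with the white screw cap and a white band: upright closed glass cylinder, 44 mm diameter, 60 mm tall overall; glass from 0 to 46 mm (straight-sided to 42 mm), cap 41 mm diameter from 46 to 60 mm. z along its axis, up. Loose, about 130 g, standing on the table in a loose row with the other jars and a green ceramic cup (64 mm wide, 68 mm tall), about 100 mm apart. There is no white pen: it stays where it is.
- rest_red_well (a point): Centre of the floor of the round well in the white ceramic pen rest that holds the red pen. Rest: fixed slab 140 x 95 x 12 mm, its x along the 140 mm side; well 60 mm diameter, 6 mm deep (this point is 6 mm above the table, 6 mm below the slab's top; a seated jar's centre is 30 mm above it). The red pen (11 mm thick, fixed, its top 18 mm above the table) lies along x, 46 mm from the well's centre on the -y side.
- rest_blue_well (a point): Centre of the floor of the round well in the white ceramic pen rest that holds the blue pen. Rest: fixed slab 140 x 95 x 12 mm, its x along the 140 mm side; well 60 mm diameter, 6 mm deep (this point is 6 mm above the table, 6 mm below the slab's top; a seated jar's centre is 30 mm above it). The blue pen (11 mm thick, fixed, its top 18 mm above the table) lies along x, 46 mm from the well's centre on the -y side.
- rest_yellow_well (a point): Centre of the floor of the round well in the white ceramic pen rest that holds the yellow pen. Rest: fixed slab 140 x 95 x 12 mm, its x along the 140 mm side; well 60 mm diameter, 6 mm deep (this point is 6 mm above the table, 6 mm below the slab's top; a seated jar's centre is 30 mm above it). The yellow pen (11 mm thick, fixed, its top 18 mm above the table) lies along x, 46 mm from the well's centre on the -y side.
- rest_black_well (a point): Centre of the floor of the round well in the white ceramic pen rest that holds the black pen. Rest: fixed slab 140 x 95 x 12 mm, its x along the 140 mm side; well 60 mm diameter, 6 mm deep (this point is 6 mm above the table, 6 mm below the slab's top; a seated jar's centre is 30 mm above it). The black pen (11 mm thick, fixed, its top 18 mm above the table) lies along x, 46 mm from the well's centre on the -y side.
Mind the look-alikes: they are no part of the job. Of the things that look like the part that bears jar_red_mid, take the one that is nearest to the robot's base at the start.

How it is judged:
By the outcome, as a careful person would: the job done as asked, in the order asked, and still so for the second after the job is handed in, with the robot touching nothing.
It also fails if it takes over 104 s, if anything falls off the work surface, if the arm or the gripper's body presses on something with over 40 N, if the wrist force passes 120 N, or if a joint passes its speed limit or range.

## Robot

A 7-joint arm with a two-finger parallel gripper is mounted at the origin on the work surface. World frame = base frame: x ahead of the robot, y to its left, z up, the work surface at z = 0. Lengths are in mm, angles in rad, forces in N, time in s.
With the tool pointing down it reaches from about 350 to 900 mm from the base axis. Payload 8.1 kg.
Tool frame: the origin (TCP) lies at the very end of the fingers, on their centre line; the grasp point (between the pads) lies 19 mm behind it (r.grasp_offset is the distance from the TCP to the grasp point, in mm); y points along the fingers, z is the direction in which the jaws open and shut, and the axes are right-handed (so a half turn about y gives the same grasp; the last joint's range is limited). The gripper opens to 85 mm and grips with 20 to 120 N. Pads are 22 mm wide; open, the fingers measure 114 mm over their backs; the gripper's body (76 mm by 85 mm) begins 54 mm behind the grasp point. The pads swing forward as they close: fully open they stand 13 mm farther back than shut.
Start: joints at [-1.34, 0.434, 0.025, 1.573, -0.012, 1.134, -0.075], TCP at [204.8, 590.507, 231.323] pointing down, gripper open.
Joint ranges: [-2.62, 2.62], [-0.44, 2.09], [-1.27, 1.32], [0.08, 2.57], [-1.32, 4.46], [0.12, 2], [-2.74, 2.74]. Speed limits (rad/s): [2.22, 2.22, 3.01, 3.01, 3.14, 3.14, 3.14].

## Interface

Orientations are given as a rotation vector (axis times angle).
In Python, from bench import state, vision, order, r gives the robot as it stands.
- The arm moves only by the tool step_arm, never from a script. Its argument "steps" is one flat list of numbers, 7 for each row, row after row: the shift along the tool's x, y, z in m, then the turn, a rotation vector about the tool's x, y, z in degrees, then the opening, from 0 (shut) to 1 (fully open). In form: [x, y, z, ax, ay, az, hand, x, y, z, ax, ay, az, hand, ...]. A call has 1 to 5 rows; each row shifts and turns the pose as measured when the row begins, along the tool's axes as they then stand; what a row does not reach is not made up. A row lasts 1/10 s, in which the tool goes at most 50 mm and 8.59 degrees, less where a joint would pass 70% of its speed; a pose out of reach is approached as far as the arm can. A call is refused whole if a number of a shift passes 0.05 or a number of a turn 8.59, either way. A call with a gripper value outside its range is refused whole. The fingers move at their own pace and stop on an object; "squeeze" is the grip in N (left out, the last holds). Time passes only in rows, so rows that do not move let the fingers close. It gives the time, the measured TCP pose, the force and the opening at its end, in the units of the state.
- state(): the state, without advancing time (a new reading comes with each control period).
- vision.camera(name): name is "scene" or "top" or "wrist"; returns a dict with "color" (400x640x3 uint8, red, green, blue), "mtx" (3x3 intrinsics, pixels), "k1" (the pictures are not rectified: a ray, as slopes to the right and down, at radius r is drawn at 1 + k1 r^2 times it, then the intrinsics apply), "cam_to_world" (4x4, takes a point from camera to world coordinates); the wrist camera has in their place "mount" (4x4, takes a point from camera to tool coordinates, whose origin is the TCP and whose axes are the tool frame's). Camera axes: x right, y down, z forward; pixel columns grow to the right and rows downward; lengths in mm; the calibration is good to about 2 mm. A picture is of the moment at which its call begins: read the wrist's pose just before it. There is no depth.
- order.sign_off(): hands the job in, once; it reports no verdict.
The state is a dict: "time": time; "joint_positions": joint angles; "qvel": joint speeds; "joint_efforts": joint torques, N m; "ee_pos": TCP position; "tool_rot": TCP orientation; "wrist_force": force on the tool from outside, world axes, zero at the start; "ft_torque": the same for the moment, N m; "finger_gap": finger opening in mm.
Only numpy, scipy, OpenCV 4.12 (cv2) and the standard library are available. Lean on these libraries where they do the work, as an engineer would, in place of code of your own. Each camera call takes 0.05 s, during which the arm holds its last target. There are 200 camera calls.

## Working session

There is one attempt and no reset: what is moved stays moved. The work goes in short steps, Python scripts to look and compute and a tool call to move; the robot and the scene stay as the last step left them, time stands still between calls to the robot, and variables do not carry over. Pictures are saved under pics/ and viewed, about 12 in all and at most 16, crops included, and the job is handed in when it is done.

Besides the shell and the picture viewer there is one more tool, called after "Call:" in YAML: its name, and indented under it one key for each argument. step_arm: Moves the arm, as the interface text tells. Its arguments: {"type":"object","properties":{"steps":{"type":"array"},"squeeze":{"type":"number"}},"required":["steps"]}

```bash
mkdir -p pics; ls
python3 - <<'E'
from bench import state, vision, order, r
import cv2, numpy as np
s=state(); print(s)
for n in ["scene","top"]:
    c=vision.camera(n); cv2.imwrite(f"pics/{n}0.png",c["color"][:,:,::-1]); print(n,c["mtx"],c["k1"],c["cam_to_world"])
c=vision.camera("wrist");cv2.imwrite("pics/wrist0.png",c["color"][:,:,::-1]);print(c["mtx"],c["k1"],c["mount"])
E
```

```text
pics
{'time': 0.0, 'joint_positions': array([-1.3395935 ,  0.4352056 ,  0.02496851,  1.57413874, -0.0115859 ,
        1.13398282, -0.07514461]), 'qvel': array([ 8.86941272e-04, -2.75222648e-04,  7.64424756e-05, -4.67802212e-04,
        9.79703345e-06, -4.36110782e-04,  6.46221488e-04]), 'joint_efforts': array([-1.26618224e-04, -6.70464849e+01,  1.02492850e+00, -3.16221428e+01,
        1.55375095e-02,  1.26668063e-02, -1.22097472e-05]), 'ee_pos': array([204.66004397, 589.98913107, 230.52060755]), 'tool_rot': array([-1.55645632,  0.26217417, -0.2620002 ]), 'wrist_force': array([1.01182838, 0.15816051, 0.53097486]), 'ft_torque': array([0.05634851, 0.01176388, 0.0426573 ]), 'finger_gap': 85.69427964890365}
scene [[367.83487348   0.         316.47550071]
 [  0.         367.83487348 199.53066179]
 [  0.           0.           1.        ]] -0.08747821956186129 [[ 6.62036423e-01  5.86618277e-01 -4.66461972e-01  1.04836293e+03]
 [ 7.49448901e-01 -5.13315441e-01  4.18131084e-01 -3.56968589e+02]
 [ 5.84120238e-03 -6.26407419e-01 -7.79473941e-01  7.75452120e+02]
 [ 0.00000000e+00  0.00000000e+00
[... 173 characters left out ...]
0075471460584 [[ 2.75063046e-02 -9.96923062e-01  7.34017196e-02  5.45621315e+02]
 [-9.99605117e-01 -2.78536577e-02 -3.71259519e-03  4.68736571e+01]
 [ 5.74567813e-03 -7.32706147e-02 -9.97295545e-01  1.01511662e+03]
 [ 0.00000000e+00  0.00000000e+00  0.00000000e+00  1.00000000e+00]]
[[308.31859674   0.         326.56238001]
 [  0.         308.31859674 200.47449896]
 [  0.           0.           1.        ]] -0.023139006172009806 [[-1.60961234e-04  9.64744819e-01  2.63187020e-01 -6.49353499e+01]
 [-7.07077176e-04 -2.63187067e-01  9.64744561e-01 -1.43230302e+02]
 [ 9.99999737e-01 -3.08070597e-05  7.24511958e-04  8.06244276e-01]
 [ 0.00000000e+00  0.00000000e+00  0.00000000e+00  1.00000000e+00]]
```

View pics/top0.png

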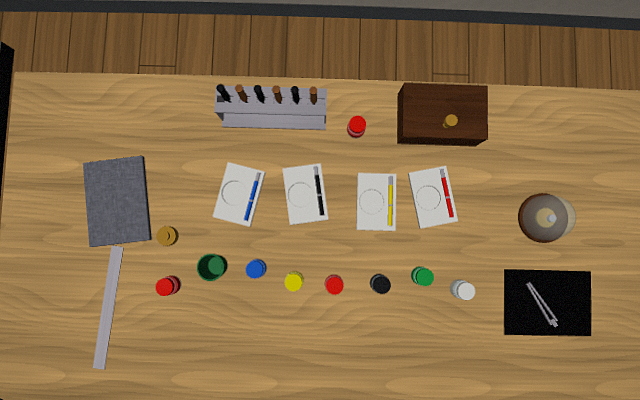

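View pics/scene0.png

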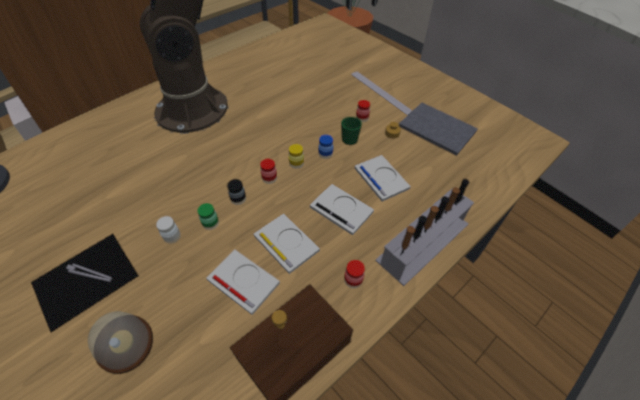

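```bash
cat > h.py <<'E'
from bench import state, vision, order, r
import cv2, numpy as np
from scipy.spatial.transform import Rotation as R
def T(c,s=None):
    if "cam_to_world" in c: return np.array(c["cam_to_world"])
    M=np.eye(4);M[:3,:3]=R.from_rotvec(s["tool_rot"]).as_matrix();M[:3,3]=s["ee_pos"];return M@np.array(c["mount"])
def D(c): return np.array([c["k1"],0,0,0,0.])
def ray(c,M,uv,z):
    p=cv2.undistortPoints(np.float64([[uv]]),c["mtx"],D(c))[0,0]
    d=M[:3,:3]@[p[0],p[1],1]; o=M[:3,3]; return o+d*(z-o[2])/d[2]
def proj(c,M,P):
    W=np.linalg.inv(M); return cv2.projectPoints(np.float64([P]),cv2.Rodrigues(W[:3,:3])[0],W[:3,3],c["mtx"],D(c))[0][0,0]
RNG={"red":[((0,150,80),(6,255,255)),((174,150,80),(180,255,255))],"blue":[((105,130,60),(125,255,255))],"yellow":[((24,150,120),(34,255,255))],
"green":[((55,100,40),(85,255,255))],"black":[((0,0,0),(180,255,45))],"white":[((0,0,150),(180,45,255))]}
def blobs(img,col,amin=40,roi=None):
    h=cv2.cvtColor(img,cv2.COLOR_RGB2HSV); m=sum(cv2.inRange(h,np.array(a),np.array(b)) for a,b in RNG[col])
    m=m.astype(np.uint8)
    n,l,st,ce=cv2.connectedComponentsWithStats(m)
    return [(st[i],ce[i],(l==i)) for i in range(1,n) if st[i][4]>=amin]
E
python3 - <<'E'
from h import *
s=state(); Rm=R.from_rotvec(s["tool_rot"]).as_matrix(); print(Rm.round(3))
c={n:vision.camera(n) for n in ["scene","top"]}
for n in c: print(n,"base",proj(c[n],T(c[n]),[0,0,0]),"tcp",proj(c[n],T(c[n]),s["ee_pos"]))
t=c["top"]
for k in RNG:
    for st,ce,m in blobs(t["color"],k,25):
        if 140<ce[1]<310 and st[4]<5000:
            print(k,st,ce.round(1),"z60",ray(t,T(t),ce,60)[:2].round(1),"z12",ray(t,T(t),ce,12)[:2].round(1))
            if st[4]>1000: print(cv2.minAreaRect(np.argwhere(m)[:,::-1].astype(np.float32)))
E
```

```text
[[ 0.945 -0.     0.328]
 [-0.328 -0.001  0.945]
 [ 0.    -1.    -0.001]]
scene base [190.93607593 108.52535038] tcp [360.18791625  10.64592328]
top base [332.64011923 465.68262898] tcp [ 26.42558334 409.81197272]
red [442 177   7  20  72] [444.8 186.5] z60 [ 672.4 -244.2] z12 [ 678.8 -258.8]
red [446 198   7  19  70] [449.2 206.9] z60 [ 624.7 -254.6] z12 [ 628.7 -269.8]
red [325 275  18  20 261] [334.1 284.6] z60 [438.1  10.1] z12 [432.7   8.2]
red [168 276  10  18  41] [174.3 282.9] z60 [431.4 378.2] z12 [425.6 394.9]
red [156 278  18  18 247] [164.  286.7] z60 [421.9 401.9] z12 [415.7 419.7]
blue [250 181   8  19  69] [253.6 190. ] z60 [651.5 203.7] z12 [656.8 211.5]
blue [245 202   8  18  65] [248.  210.3] z60 [603.7 214.7] z12 [606.6 223.1]
blue [246 259  20  19 288] [255.4 268.5] z60 [469.9 192.2] z12 [466.1 199.6]
yellow [389 185   4  19  70] [390.4 193.4] z60 [ 652.4 -116.1] z12 [ 657.8 -124.3]
yellow [388 206   4  19  61] [389.9 215.5] z60 [ 600.8 -115.7] z12 [ 603.5 -123.9]
yellow [284 271  20  21 276] [293.3 281.5] z60 [442.7 104.1] z12 [437.5 107. ]
green [197 254  28  27 
[... 1162 characters left out ...]
  62 1917] [431.2 197.1] z60 [ 646.6 -212.2] z12 [ 651.7 -225.2]
((432.9708557128906, 196.61141967773438), (57.21941375732422, 38.214942932128906), 78.11134338378906)
white [ 356  173   40   58 1978] [374.5 201.7] z60 [632.  -79.3] z12 [636.4 -85.6]
((376.04119873046875, 201.52166748046875), (39.05402755737305, 56.77934646606445), 1.1934893131256104)
white [549 214   7   8  43] [552.1 217.7] z60 [ 606.1 -500. ] z12 [ 609.1 -527.4]
white [  93  246   30  123 1391] [107.3 306.7] z60 [371.9 531.3] z12 [363.1 555.6]
((107.37162017822266, 306.9797668457031), (11.6452054977417, 123.47037506103516), 8.972626686096191)
white [453 281  22  19 284] [464.6 290.4] z60 [ 432.3 -291.8] z12 [ 426.6 -308.9]
```

View pics/wrist0.png

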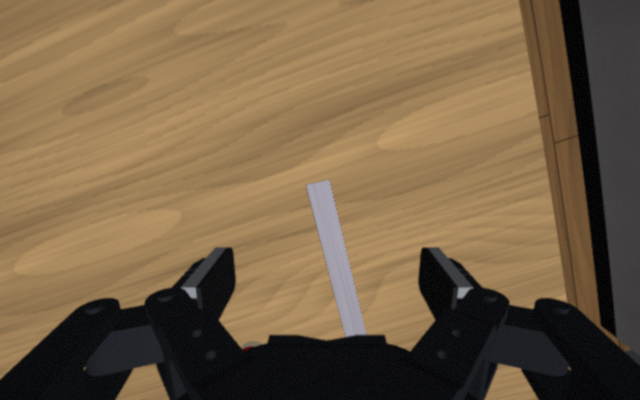

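Run:
```python
from h import *
c={n:vision.camera(n) for n in ["scene","top"]}
t=c["top"];Mt=T(t); s=c["scene"];Ms=T(s)
def tri(ut,us):
    o=[];A=np.zeros((3,3));b=np.zeros(3)
    for cc,M,u in((t,Mt,ut),(s,Ms,us)):
        p=ray(cc,M,u,0)-M[:3,3];p/=np.linalg.norm(p);Q=np.eye(3)-np.outer(p,p);A+=Q;b+=Q@M[:3,3]
    return np.linalg.solve(A,b)
# jars: brightest part = cap top; fit mask in top view
near={"red":(334,284),"blue":(255,268),"yellow":(293,281),"black":(381,284),"green":(422,276),"white":(464,290)}
for k,n in near.items():
    B=min(blobs(t["color"],k,25),key=lambda b:np.hypot(*(b[1]-n)))
    pred=proj(s,Ms,ray(t,Mt,B[1],50))
    S=min(blobs(s["color"],k,10),key=lambda b:np.hypot(*(b[1]-pred)))
    print(k,"top@50",ray(t,Mt,B[1],50)[:2].round(1),"tri",tri(B[1],S[1]).round(1),"pred",pred.round(),S[1].round())
# rests: well ring on a rectified map at z=12, 1px=1mm
H=[ray(t,Mt,u,12)[:2] for u in((200,150),(480,150),(480,245),(200,245))]
xs=np.arange(530,760);ys=np.arange(320,-330,-1)
W=np.linalg.inv(Mt)
P=np.array([[x,y,12.] for x in xs[::-1] for y in ys])
uv=cv2.projectPoints(P,cv2.Rodrigues(W[:3,:3])[0],W[:3,3],t["mtx"],D(t))[0].reshape(len(xs),len(ys),2).astype(np.float32)
g=cv2.remap(t["color"],uv[...,0],uv[...,1],cv2.INTER_CUBIC)
gg=cv2.cvtColor(g,cv2.COLOR_RGB2GRAY)
ci=cv2.HoughCircles(gg,cv2.HOUGH_GRADIENT,1.5,100,param1=40,param2=18,minRadius=27,maxRadius=33)
for u,v,rr in ci[0]: 
    print("well",759-v,320-u,rr); cv2.circle(g,(int(u),int(v)),int(rr),(255,0,255),1)
cv2.imwrite("pics/rests.png",g[:,:,::-1])
```

```text
red top@50 [437.    9.7] tri [437.6   9.8  56. ] pred [267. 166.] [267. 164.]
blue top@50 [469.1 193.8] tri [468.  195.9  36.2] pred [325. 142.] [325. 145.]
yellow top@50 [441.5 104.7] tri [442.8 104.4  59.9] pred [295. 151.] [296. 148.]
black top@50 [ 440.  -100.1] tri [440.2 -99.7  50.6] pred [234. 186.] [235. 186.]
green top@50 [ 461.9 -196. ] tri [ 460.7 -199.4   36.3] pred [207. 211.] [207. 214.]
white top@50 [ 431.2 -295.3] tri [ 431.2 -294.1   58.1] pred [166. 225.] [164. 222.]
well 651.75 -216.25 30.45
well 648.75 97.25 32.1
well 639.75 -76.75 30.45
well 648.75 254.75 32.1
```

View pics/rests.png

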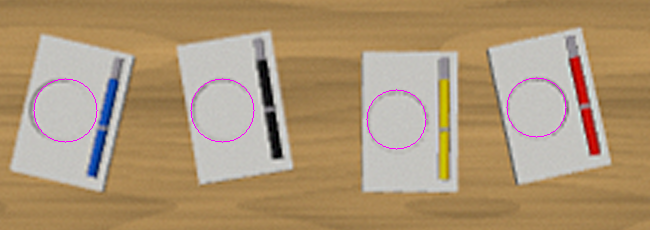

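Call:
step_arm:
  steps: [0.0314,0,-0.0363,0,7.9,0,1,0.0361,0,-0.0317,0,7.9,0,1,0.0401,0,-0.0264,0,7.9,0,1,0.0434,0,-0.0206,0,7.9,0,1,0.0458,0,-0.0145,0,7.9,0,1]
  squeeze: 40

```text
time: 0.85
ee_pos: [290.8, 366.1, 229.2]
tool_rot: [-1.414, 0.81, -0.804]
wrist_force: [0.4, 1.0, 0.7]
finger_gap: 85.3
```

Call:
step_arm:
  steps: [0.0476,0,-0.0069,0,7.65,0,1,0.0481,0,-0.0005,0,7.65,0,1,0.0477,0,0.0059,0,7.65,0,1,0.0466,0,0.0122,0,7.65,0,1,0.0445,0,0.0183,0,0,0,1]

```text
time: 1.35
ee_pos: [381.8, 133.5, 229.2]
tool_rot: [-1.191, 1.233, -1.223]
wrist_force: [1.2, 0.2, 0.5]
finger_gap: 85.2
```

Call:
step_arm:
  steps: [0.0445,0.025,0.0183,0,0,0,1,0.0445,0.03,0.0183,0,0,0,1,0.044,0.03,0.018,0,0,0,1,0,0,0,0,0,0,1]

```text
time: 1.75
ee_pos: [430.6, 6.5, 153.7]
tool_rot: [-1.178, 1.233, -1.231]
wrist_force: [-0.7, -0.5, 0.9]
finger_gap: 85.6
```

Run:
```python
from h import *
s=state(); c=vision.camera("wrist"); M=T(c,s); print(s["ee_pos"],R.from_rotvec(s["tool_rot"]).as_matrix().round(3).tolist())
cv2.imwrite("pics/w1.png",c["color"][:,:,::-1])
print(proj(c,M,[437,10,60]),proj(c,M,s["ee_pos"]))
for k in ("red","yellow","blue","black"):
  for st,ce,m in blobs(c["color"],k,300): print(k,st,ce.round(1),ray(c,M,ce,55).round(1))
```

```text
[430.63059966   6.46306602 153.74909161] [[-0.035, 0.01, 0.999], [-0.999, 0.01, -0.035], [-0.01, -1.0, 0.009]]
[331.06104861 199.93913763] [323.28482876 253.53773801]
red [ 306  173   51   51 2009] [330.9 198. ] [437.   10.4  55. ]
yellow [ 306   41   57   61 2674] [334.1  71.2] [442.4 106.5  55. ]
black [567 121  49  18 429] [590.9 129.3] [643.7  58.5  55. ]
black [508 132  53  18 468] [534.  140.5] [598.6  51.1  55. ]
black [   0  162   26  134 1205] [ 14.3 226.9] [169.3  -4.8  55. ]
black [    0   248   640   152 51861] [326.3 349.8] [ 428.2 -136.    55. ]
black [317 272  42  23 323] [336.3 279.1] [439.5 -62.8  55. ]
```

View pics/w1.png

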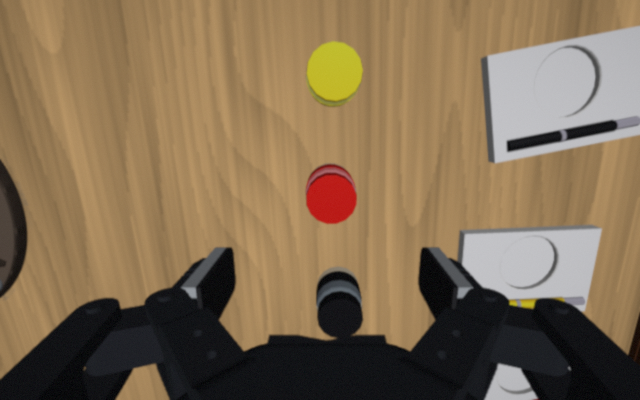

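Call:
step_arm:
  steps: [-0.0035,0.03,0.0064,-0.57,0,-0.57,1,0,0.035,0,0,0,0,1,0,0.035,0,0,0,0,1,0,0.025,0,0,0,0,1,0,0.01,0,0,0,0,1]

```text
time: 2.3
ee_pos: [442.2, 19.3, 19.3]
tool_rot: [-1.184, 1.228, -1.228]
wrist_force: [0.1, -0.5, -0.0]
finger_gap: 85.4
```

Call:
step_arm:
  steps: [0.009,0.004,-0.005,0,0,0,1,0,0.002,0,0,0,0,1,0,0,0,0,0,0,1]

```text
time: 2.6
ee_pos: [437.1, 11.6, 14.0]
tool_rot: [-1.184, 1.226, -1.225]
wrist_force: [1.1, -0.4, -0.2]
finger_gap: 85.5
```

Run:
```python
from h import *
s=state(); print(s["ee_pos"].round(1),R.from_rotvec(s["tool_rot"]).as_matrix().round(3).tolist(),s["wrist_force"])
```

```text
[437.1  11.6  14. ] [[-0.026, 0.009, 1.0], [-1.0, 0.009, -0.026], [-0.009, -1.0, 0.008]] [ 1.09976439 -0.37407132 -0.21538859]
```

Call:
step_arm:
  steps: [0.0015,0.004,0,0,0,0,1,0,0,0,0,0,0,0.3,0,0,0,0,0,0,0,0,0,0,0,0,0,0,0,0,0,0,0,0,0]

```text
time: 3.1
ee_pos: [438.9, 10.6, 12.4]
tool_rot: [-1.179, 1.224, -1.226]
wrist_force: [-1.1, -0.5, -0.4]
finger_gap: 42.4
```

Call:
step_arm:
  steps: [0,0,0,0,0,0,0,0,0,0,0,0,0,0,0,0,0,0,0,0,0]

```text
time: 3.4
ee_pos: [439.0, 10.8, 12.5]
tool_rot: [-1.179, 1.223, -1.226]
wrist_force: [-0.0, 0.6, -1.0]
finger_gap: 42.7
```

Call:
step_arm:
  steps: [0,-0.03,0,0,0,0,0,0,-0.04,0,0,0,0,0,0,-0.035,0.005,0,0,0,0,0.0326,0,0.029,0,0,0,0,0.0326,0,0.03,0,0,0,0]

```text
time: 3.9
ee_pos: [497.7, -51.0, 120.4]
tool_rot: [-1.189, 1.219, -1.211]
wrist_force: [0.9, 0.7, -1.4]
finger_gap: 42.7
```

Call:
step_arm:
  steps: [0.0326,0,0.03,0,0,0,0,0.0326,0,0.03,0,0,0,0,0.0326,0,0.03,0,0,0,0,0.0326,0,0.03,0,0,0,0,0.015,0,0.015,0,0,0,0]

```text
time: 4.4
ee_pos: [637.1, -204.1, 119.2]
tool_rot: [-1.189, 1.215, -1.209]
wrist_force: [-0.7, 0.5, -1.3]
finger_gap: 42.8
```

Call:
step_arm:
  steps: [0.013,0.02,0.015,0,0,0,0,0,0.02,0,0,0,0,0,0,0,0,0,0,0,0]

```text
time: 4.7
ee_pos: [654.2, -221.8, 76.6]
tool_rot: [-1.189, 1.217, -1.214]
wrist_force: [-0.5, 0.2, -2.0]
finger_gap: 42.7
```

Run:
```python
from h import *
s=state(); c=vision.camera("wrist"); M=T(c,s); print(s["ee_pos"].round(1),R.from_rotvec(s["tool_rot"]).as_matrix().round(3).tolist(),s["wrist_force"])
g=c["color"].copy()
for a in np.linspace(0,6.28,40):
    u=proj(c,M,[652+30*np.cos(a),-217.5+30*np.sin(a),12]); cv2.circle(g,(int(u[0]),int(u[1])),1,(255,0,255),-1)
cv2.imwrite("pics/w2.png",g[:,:,::-1])
```

```text
[ 654.2 -221.8   76.6] [[-0.012, 0.008, 1.0], [-1.0, 0.011, -0.012], [-0.011, -1.0, 0.008]] [-0.48799845  0.18196312 -1.9587025 ]
```

View pics/w2.png

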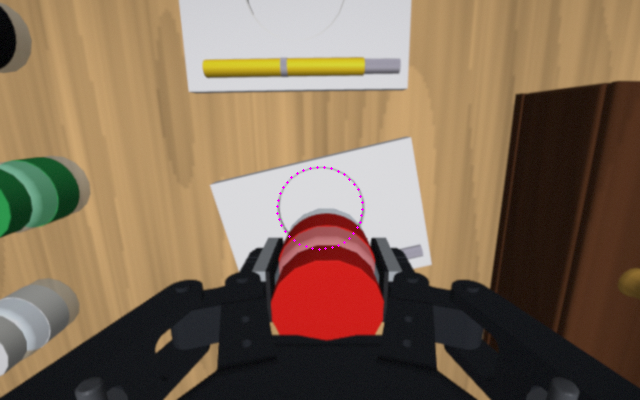

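Call:
step_arm:
  steps: [-0.0045,0.018,-0.002,0,0,0,0,0,0.015,0,0,0,0,0,0,0.01,0,0,0,0,0,0,0.003,0,0,0,0,0,0,0,0,0,0,0,0]

```text
time: 5.25
ee_pos: [654.8, -216.6, 34.2]
tool_rot: [-1.187, 1.211, -1.216]
wrist_force: [0.0, -1.0, -0.6]
finger_gap: 42.6
```

Call:
step_arm:
  steps: [0.0005,0.006,-0.003,0,0,0,0,0,0.004,0,0,0,0,0,0,0.002,0,0,0,0,0,0,0.001,0,0,0,0,0,0,0,0,0,0,0,0]

```text
time: 5.75
ee_pos: [652.6, -217.7, 21.9]
tool_rot: [-1.186, 1.209, -1.218]
wrist_force: [0.7, 0.2, -1.3]
finger_gap: 42.6
```

Call:
step_arm:
  steps: [0,0.002,0,0,0,0,0,0,0.001,0,0,0,0,0,0,0.001,0,0,0,0,0,0,0.0,0,0,0,0,0]

```text
time: 6.15
ee_pos: [653.2, -217.9, 18.7]
tool_rot: [-1.185, 1.208, -1.219]
wrist_force: [0.7, -1.6, -1.2]
finger_gap: 42.7
```

Call:
step_arm:
  steps: [0,0.001,0,0,0,0,0,0,0,0,0,0,0,0]

```text
time: 6.35
ee_pos: [653.5, -218.1, 18.8]
tool_rot: [-1.184, 1.208, -1.219]
wrist_force: [-0.3, -0.9, -1.1]
finger_gap: 42.9
```

Call:
step_arm:
  steps: [0,0.0015,0,0,0,0,0,0,0.001,0,0,0,0,0]

```text
time: 6.55
ee_pos: [653.7, -218.2, 18.5]
tool_rot: [-1.183, 1.208, -1.219]
wrist_force: [-4.8, 3.2, 12.1]
finger_gap: 42.5
```

Call:
step_arm:
  steps: [0,0,0,0,0,0,0.7,0,0,0,0,0,0,1,0,0,0,0,0,0,1,0,-0.02,0,0,0,0,1,0,-0.045,0,0,0,0,1]

```text
time: 7.05
ee_pos: [648.9, -216.9, 78.0]
tool_rot: [-1.189, 1.216, -1.212]
wrist_force: [1.2, 0.4, -0.1]
finger_gap: 85.6
```

Call:
step_arm:
  steps: [0,-0.045,0,0,0,0,1,-0.04,-0.015,-0.018,0,0,0,1,-0.0415,0,-0.0185,0,0,0,1,-0.0415,0,-0.0185,0,0,0,1,-0.0415,0,-0.0185,0,0,0,1]

```text
time: 7.55
ee_pos: [579.6, -58.0, 146.6]
tool_rot: [-1.18, 1.212, -1.232]
wrist_force: [0.3, 0.0, 0.1]
finger_gap: 85.3
```

Run:
```python
from h import *
s=state(); c=vision.camera("scene"); t=vision.camera("top"); M=T(c); print(s["ee_pos"].round(1))
b=proj(c,M,[652,-217,20]);print(b)
u,v=map(int,b)
g=np.hstack([cv2.resize(c["color"][v-50:v+50,u-60:u+60],None,fx=3.3,fy=3.3),cv2.resize(t["color"][140:240,380:500],None,fx=3.3,fy=3.3)])
cv2.imwrite("pics/chk1.png",g[:,:,::-1])
```

```text
[579.6 -58.  146.6]
[245.40687723 273.64484681]
```

View pics/chk1.png

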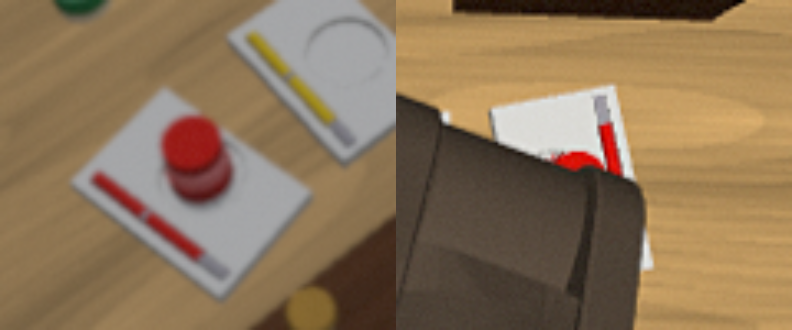

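Call:
step_arm:
  steps: [-0.042,0,-0.0184,0,0,0,1,-0.042,0,-0.0184,0,0,0,1,-0.042,0,-0.0184,0,0,0,1,-0.042,0,-0.0184,0,0,0,1,-0.042,0,-0.0184,0,0,0,1]

```text
time: 8.15
ee_pos: [491.7, 155.3, 145.9]
tool_rot: [-1.177, 1.211, -1.234]
wrist_force: [0.9, 1.4, 0.3]
finger_gap: 85.1
```

Call:
step_arm:
  steps: [-0.035,0.01,-0.015,0,0,0,1,0,0.02,0,0,0,0,1,0,0,0,0,0,0,1]

```text
time: 8.45
ee_pos: [475.4, 200.0, 115.0]
tool_rot: [-1.18, 1.204, -1.223]
wrist_force: [-0.1, -1.5, 0.5]
finger_gap: 85.1
```

Run:
```python
from h import *
s=state(); c=vision.camera("wrist"); M=T(c,s); print(s["ee_pos"].round(1),R.from_rotvec(s["tool_rot"]).as_matrix().round(3).tolist(),s["wrist_force"])
for k in ("blue",):
  for st,ce,m in blobs(c["color"],k,300): print(k,st,ce.round(1),ray(c,M,ce,55).round(1))
```

```text
[475.4 200.  115. ] [[-0.012, 0.024, 1.0], [-1.0, 0.008, -0.012], [-0.008, -1.0, 0.024]] [-0.10128487 -1.48196645  0.48566533]
blue [455 160  58  22 653] [483.4 170.6] [585.5 230.9  55. ]
blue [516 174  54  21 574] [542.5 184.2] [628.9 220.8  55. ]
blue [ 284  180   58   72 3119] [312.9 217.6] [469.1 199.8  55. ]
```

Call:
step_arm:
  steps: [0.0045,0.02,-0.0064,-1.2,0,-0.4,1,0,0.03,0,0,0,0,1,0,0.025,0,0,0,0,1,0,0.01,0,0,0,0,1,0,0,0,0,0,0,1]

```text
time: 9.0
ee_pos: [477.2, 192.4, 33.2]
tool_rot: [-1.188, 1.219, -1.226]
wrist_force: [-0.2, -0.0, -0.0]
finger_gap: 85.5
```

Call:
step_arm:
  steps: [-0.003,0.01,-0.008,0,0,0,1,0,0.006,0,0,0,0,1,0,0.003,0,0,0,0,1,0,0,0,0,0,0,1]

```text
time: 9.4
ee_pos: [471.1, 196.0, 15.8]
tool_rot: [-1.183, 1.218, -1.228]
wrist_force: [-0.1, 0.9, 0.8]
finger_gap: 85.8
```

Call:
step_arm:
  steps: [0,0.003,-0.002,0,0,0,1,0,0.001,0,0,0,0,0.3,0,0,0,0,0,0,0,0,0,0,0,0,0,0,0,0,0,0,0,0,0]

```text
time: 9.9
ee_pos: [469.4, 196.6, 12.5]
tool_rot: [-1.182, 1.218, -1.227]
wrist_force: [-0.9, -0.3, 2.9]
finger_gap: 43.0
```

Call:
step_arm:
  steps: [0,0,0,0,0,0,0,0,0,0,0,0,0,0]

```text
time: 10.1
ee_pos: [469.4, 196.5, 12.6]
tool_rot: [-1.182, 1.218, -1.227]
wrist_force: [-0.8, -0.3, -0.8]
finger_gap: 42.7
```

Run:
```python
from h import *
s=state(); c=vision.camera("wrist"); M=T(c,s); print(s["ee_pos"].round(1),R.from_rotvec(s["tool_rot"]).as_matrix().round(3).tolist(),s["wrist_force"])
t=c["color"].copy()
cv2.imwrite("pics/w3.png",t[:,:,::-1])
```

```text
[469.4 196.5  12.6] [[-0.022, 0.015, 1.0], [-1.0, 0.008, -0.022], [-0.008, -1.0, 0.015]] [-0.77480186 -0.29691896 -0.82682067]
```

View pics/w3.png

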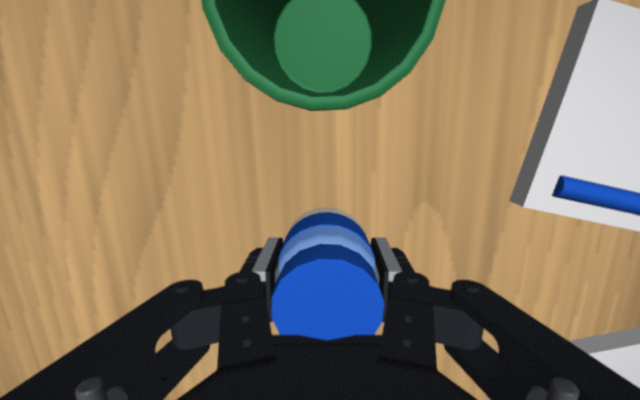

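Call:
step_arm:
  steps: [0,-0.03,0,0,0,0,0,0,-0.035,0,0,0,0,0,-0.012,0,0.04,0,0,0,0,-0.016,0,0.045,0,0,0,0,-0.016,0,0.045,0,0,0,0]

```text
time: 10.65
ee_pos: [595.4, 236.7, 81.3]
tool_rot: [-1.189, 1.223, -1.223]
wrist_force: [1.4, -0.2, -0.8]
finger_gap: 42.4
```

Call:
step_arm:
  steps: [-0.014,0,0.035,0,0,0,0,-0.005,0,0.01,0,0,0,0,0,0,0,0,0,0,0,0,0,0,0,0,0,0]

```text
time: 11.05
ee_pos: [647.2, 256.6, 80.3]
tool_rot: [-1.188, 1.219, -1.224]
wrist_force: [-0.2, 0.3, -2.2]
finger_gap: 42.6
```

Call:
step_arm:
  steps: [-0.0034,0.018,0.002,0,0,0,0,0,0.015,0,0,0,0,0,0,0.005,0,0,0,0,0,0,0,0,0,0,0,0]

```text
time: 11.45
ee_pos: [645.8, 259.6, 37.8]
tool_rot: [-1.192, 1.222, -1.223]
wrist_force: [-0.0, 0.2, -1.1]
finger_gap: 42.7
```

Run:
```python
from h import *
s=state(); c=vision.camera("wrist"); M=T(c,s); print(s["ee_pos"].round(1),s["wrist_force"])
g=c["color"].copy()
for a in np.linspace(0,6.28,40):
    u=proj(c,M,[650+30*np.cos(a),260+30*np.sin(a),12]); cv2.circle(g,(int(u[0]),int(u[1])),1,(255,0,255),-1)
cv2.imwrite("pics/w4.png",g[:,:,::-1])
```

```text
[645.8 259.6  37.8] [-0.03142295  0.211417   -1.09568642]
```

View pics/w4.png

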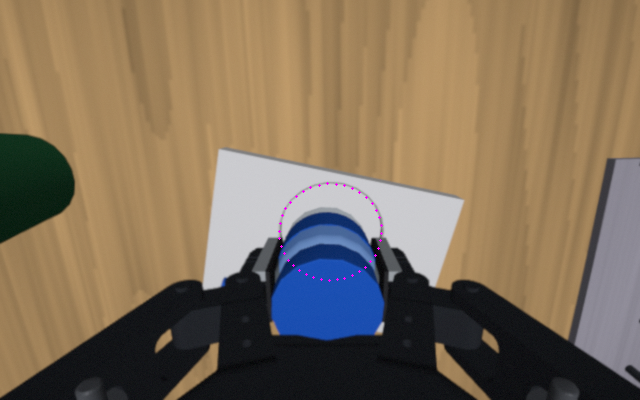

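Call:
step_arm:
  steps: [0,0.007,0.004,0,0,0,0,0,0.005,0,0,0,0,0,0,0.002,0,0,0,0,0,0,0.001,0,0,0,0,0,0,0,0,0,0,0,0]

```text
time: 12.0
ee_pos: [651.1, 259.5, 22.9]
tool_rot: [-1.19, 1.221, -1.224]
wrist_force: [-0.3, -0.0, -0.9]
finger_gap: 42.8
```

Call:
step_arm:
  steps: [0,0.002,-0.001,0,0,0,0,0,0.001,0,0,0,0,0,0,0.001,0,0,0,0,0,0,0.001,0,0,0,0,0,0,0,0,0,0,0,0]

```text
time: 12.5
ee_pos: [650.5, 259.7, 18.8]
tool_rot: [-1.188, 1.221, -1.224]
wrist_force: [-0.0, -0.2, -1.3]
finger_gap: 42.8
```

Call:
step_arm:
  steps: [0,0.001,0,0,0,0,0,0,0.0005,0,0,0,0,0]

```text
time: 12.7
ee_pos: [650.5, 259.8, 18.6]
tool_rot: [-1.188, 1.221, -1.223]
wrist_force: [-1.5, -1.1, 3.4]
finger_gap: 42.5
```

Call:
step_arm:
  steps: [0,0,0,0,0,0,0.7,0,0,0,0,0,0,1,0,0,0,0,0,0,1,0,-0.02,0,0,0,0,1,0,-0.045,0,0,0,0,1]

```text
time: 13.2
ee_pos: [646.3, 258.5, 78.5]
tool_rot: [-1.198, 1.226, -1.222]
wrist_force: [0.1, 1.0, 0.6]
finger_gap: 85.5
```

Call:
step_arm:
  steps: [0,-0.04,0,0,0,0,1,0.026,-0.01,-0.035,0,0,0,1,0.026,0,-0.035,0,0,0,1,0.026,0,-0.035,0,0,0,1,0.026,0,-0.035,0,0,0,1]

```text
time: 13.7
ee_pos: [508.8, 158.9, 134.7]
tool_rot: [-1.184, 1.213, -1.222]
wrist_force: [-0.3, -0.3, 0.7]
finger_gap: 85.5
```

Call:
step_arm:
  steps: [0.026,0,-0.035,0,0,0,1,0.015,0,-0.02,0,0,0,1,0,0,0,0,0,0,1,0,0,0,0,0,0,1]

```text
time: 14.1
ee_pos: [446.0, 113.9, 133.7]
tool_rot: [-1.183, 1.218, -1.222]
wrist_force: [0.3, 1.3, 0.4]
finger_gap: 85.0
```

Run:
```python
from h import *
s=state(); c=vision.camera("wrist"); M=T(c,s); print(s["ee_pos"].round(1),R.from_rotvec(s["tool_rot"]).as_matrix().round(3).tolist(),s["wrist_force"])
for k in ("yellow",):
  for st,ce,m in blobs(c["color"],k,300): print(k,st,ce.round(1),ray(c,M,ce,55).round(1))
```

```text
[446.  113.9 133.7] [[-0.019, 0.013, 1.0], [-1.0, 0.01, -0.019], [-0.01, -1.0, 0.013]] [0.34205723 1.29805452 0.4066834 ]
yellow [ 291  194   55   55 2287] [318.  221.4] [442.1 104.8  55. ]
```

Call:
step_arm:
  steps: [0.009,0.02,-0.004,0,0,0,1,0,0.035,0,0,0,0,1,0,0.03,0,0,0,0,1,0,0.01,0,0,0,0,1,0,0,0,0,0,0,1]

```text
time: 14.65
ee_pos: [451.0, 109.7, 36.5]
tool_rot: [-1.178, 1.21, -1.221]
wrist_force: [-0.3, 0.4, -0.2]
finger_gap: 85.4
```

Call:
step_arm:
  steps: [0.005,0.01,-0.009,0,0,0,1,0,0.008,0,0,0,0,1,0,0.003,0,0,0,0,1,0,0,0,0,0,0,1]

```text
time: 15.05
ee_pos: [446.6, 106.9, 17.1]
tool_rot: [-1.174, 1.207, -1.221]
wrist_force: [1.0, 0.3, 0.4]
finger_gap: 84.9
```

Call:
step_arm:
  steps: [0.002,0.003,-0.004,-1,0,-0.5,1,0,0.002,0,0,0,0,1,0,0,0,0,0,0,1]

```text
time: 15.35
ee_pos: [444.1, 105.8, 12.9]
tool_rot: [-1.192, 1.215, -1.219]
wrist_force: [0.2, -0.1, 0.9]
finger_gap: 85.2
```

Run:
```python
from h import *
s=state();print(s["ee_pos"].round(1),R.from_rotvec(s["tool_rot"]).as_matrix().round(3).tolist(),s["wrist_force"])
```

```text
[444.1 105.8  12.9] [[-0.013, 0.009, 1.0], [-1.0, 0.005, -0.013], [-0.006, -1.0, 0.009]] [ 0.15355321 -0.12177265  0.8837341 ]
```

Call:
step_arm:
  steps: [0.001,0.001,-0.002,0,0,0,1,0,0,0,0,0,0,0.3,0,0,0,0,0,0,0,0,0,0,0,0,0,0,0,0,0,0,0,0,0]

```text
time: 15.85
ee_pos: [442.0, 104.9, 12.3]
tool_rot: [-1.192, 1.215, -1.219]
wrist_force: [-0.9, 0.5, 4.2]
finger_gap: 43.5
```

Call:
step_arm:
  steps: [0,0,0,0,0,0,0,0,0,0,0,0,0,0]

```text
time: 16.05
ee_pos: [441.9, 104.9, 12.4]
tool_rot: [-1.191, 1.215, -1.219]
wrist_force: [0.2, -0.3, -1.4]
finger_gap: 42.8
```

Call:
step_arm:
  steps: [0,-0.03,0,0,0,0,0,0,-0.04,0,0,0,0,0,0.025,-0.01,0.027,0,0,0,0,0.0305,0,0.033,0,0,0,0,0.0305,0,0.033,0,0,0,0]

```text
time: 16.55
ee_pos: [530.5, 23.2, 94.3]
tool_rot: [-1.203, 1.209, -1.203]
wrist_force: [0.9, 0.3, -1.5]
finger_gap: 43.0
```

Call:
step_arm:
  steps: [0.0305,0,0.033,0,0,0,0,0.0305,0,0.033,0,0,0,0,0.021,0,0.023,0,0,0,0,0,0,0,0,0,0,0,0,0,0,0,0,0,0]

```text
time: 17.05
ee_pos: [625.8, -67.8, 93.1]
tool_rot: [-1.202, 1.209, -1.209]
wrist_force: [0.0, 0.8, -1.9]
finger_gap: 42.9
```

Call:
step_arm:
  steps: [0.01,0.015,0.014,0,0,0,0,0,0.02,0,0,0,0,0,0,0.015,0,0,0,0,0,0,0.005,0,0,0,0,0,0,0,0,0,0,0,0]

```text
time: 17.55
ee_pos: [637.1, -72.7, 35.6]
tool_rot: [-1.204, 1.21, -1.203]
wrist_force: [0.8, -0.5, -1.6]
finger_gap: 42.6
```

Run:
```python
from h import *
s=state(); c=vision.camera("wrist"); M=T(c,s); print(s["ee_pos"].round(1),s["wrist_force"])
g=c["color"].copy()
for a in np.linspace(0,6.28,40):
    u=proj(c,M,[640+30*np.cos(a),-78+30*np.sin(a),12]); cv2.circle(g,(int(u[0]),int(u[1])),1,(255,0,255),-1)
cv2.imwrite("pics/w5.png",g[:,:,::-1])
```

```text
[637.1 -72.7  35.6] [ 0.78232712 -0.51101488 -1.57914911]
```

View pics/w5.png

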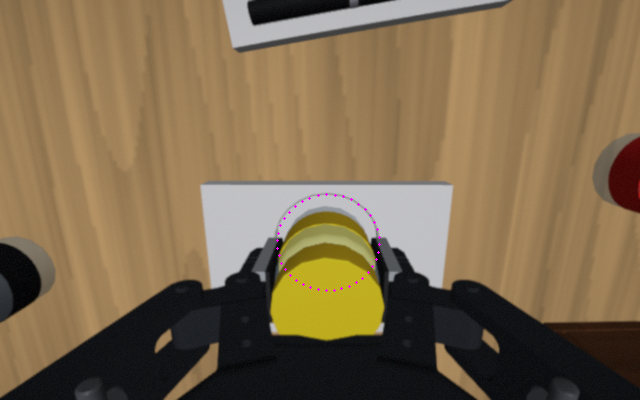

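Call:
step_arm:
  steps: [0.005,0.006,0.002,0,0,0,0,0,0.004,0,0,0,0,0,0,0.002,0,0,0,0,0,0,0.001,0,0,0,0,0,0,0,0,0,0,0,0]

```text
time: 18.1
ee_pos: [640.7, -77.8, 24.2]
tool_rot: [-1.202, 1.207, -1.204]
wrist_force: [0.6, -0.3, -1.3]
finger_gap: 42.8
```

Call:
step_arm:
  steps: [0,0.003,-0.001,0,0,0,0,0,0.0015,0,0,0,0,0,0,0.001,0,0,0,0,0,0,0.001,0,0,0,0,0,0,0,0,0,0,0,0]

```text
time: 18.6
ee_pos: [640.0, -77.7, 18.6]
tool_rot: [-1.201, 1.206, -1.204]
wrist_force: [0.4, -0.1, -1.3]
finger_gap: 43.3
```

Call:
step_arm:
  steps: [0,0.001,0,0,0,0,0,0,0,0,0,0,0,0]

```text
time: 18.8
ee_pos: [640.2, -77.8, 18.5]
tool_rot: [-1.2, 1.206, -1.204]
wrist_force: [-0.7, -0.2, -0.5]
finger_gap: 42.9
```

Call:
step_arm:
  steps: [0,0.001,0,0,0,0,0,0,0.0005,0,0,0,0,0]

```text
time: 19.0
ee_pos: [640.4, -77.7, 18.4]
tool_rot: [-1.199, 1.206, -1.204]
wrist_force: [-2.9, 1.0, 6.2]
finger_gap: 42.7
```

Call:
step_arm:
  steps: [0,0,0,0,0,0,0.7,0,0,0,0,0,0,1,0,0,0,0,0,0,1,0,-0.02,0,0,0,0,1,0,-0.045,0,0,0,0,1]

```text
time: 19.5
ee_pos: [636.2, -77.2, 78.4]
tool_rot: [-1.206, 1.213, -1.198]
wrist_force: [0.5, -0.2, 0.2]
finger_gap: 85.4
```

Call:
step_arm:
  steps: [0,-0.04,0,0,0,0,1,0.005,-0.01,-0.045,0,0,0,1,0.005,0,-0.045,0,0,0,1,0.005,0,-0.045,0,0,0,1,0.005,0,-0.04,0,0,0,1]

```text
time: 20.0
ee_pos: [465.7, -99.1, 134.3]
tool_rot: [-1.199, 1.198, -1.204]
wrist_force: [0.3, -0.6, 0.8]
finger_gap: 85.5
```

Call:
step_arm:
  steps: [0.002,0,-0.01,0,0,0,1,0,0,0,0,0,0,1,0,0,0,0,0,0,1]

```text
time: 20.3
ee_pos: [450.9, -101.6, 134.4]
tool_rot: [-1.197, 1.202, -1.204]
wrist_force: [1.3, -0.0, -0.2]
finger_gap: 85.4
```

Run:
```python
from h import *
s=state(); c=vision.camera("wrist"); M=T(c,s); print(s["ee_pos"].round(1),R.from_rotvec(s["tool_rot"]).as_matrix().round(3).tolist(),s["wrist_force"])
g=c["color"].copy()
for a in np.linspace(0,6.28,40):
    u=proj(c,M,[440+20.5*np.cos(a),-100+20.5*np.sin(a),60]); cv2.circle(g,(int(u[0]),int(u[1])),1,(255,0,255),-1)
cv2.imwrite("pics/w6.png",g[:,:,::-1])
```

```text
[ 450.9 -101.6  134.4] [[0.005, 0.01, 1.0], [-1.0, 0.009, 0.005], [-0.009, -1.0, 0.011]] [ 1.27428587 -0.02746645 -0.20882341]
```

View pics/w6.png

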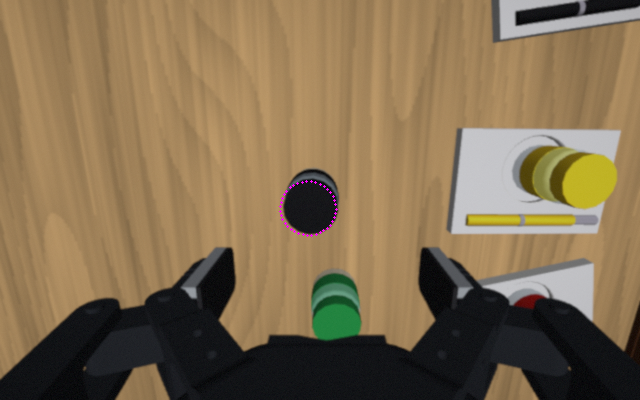

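Call:
step_arm:
  steps: [-0.001,0.02,-0.014,-0.5,0,-0.5,1,0,0.035,-0.003,0,0,0,1,0,0.03,-0.002,0,0,0,1,0,0.012,0,0,0,0,1,0,0,0,0,0,0,1]

```text
time: 20.85
ee_pos: [442.6, -100.3, 33.8]
tool_rot: [-1.21, 1.193, -1.208]
wrist_force: [-0.6, -0.3, 0.5]
finger_gap: 85.1
```

Call:
step_arm:
  steps: [-0.001,0.01,-0.002,0,0,0,1,0,0.006,0,0,0,0,1,0,0.003,0,0,0,0,1,0,0,0,0,0,0,1]

```text
time: 21.25
ee_pos: [444.1, -99.3, 14.1]
tool_rot: [-1.209, 1.19, -1.209]
wrist_force: [1.2, -0.1, -0.2]
finger_gap: 85.6
```

Call:
step_arm:
  steps: [0,0.002,-0.003,0,0,0,1,0,0,0,0,0,0,0.3,0,0,0,0,0,0,0,0,0,0,0,0,0,0,0,0,0,0,0,0,0]

```text
time: 21.75
ee_pos: [441.6, -99.4, 13.3]
tool_rot: [-1.207, 1.188, -1.21]
wrist_force: [-0.7, 0.5, 1.2]
finger_gap: 42.7
```

Call:
step_arm:
  steps: [0,0,0,0,0,0,0,0,0,0,0,0,0,0]

```text
time: 21.95
ee_pos: [441.7, -99.3, 13.5]
tool_rot: [-1.207, 1.188, -1.21]
wrist_force: [0.4, -0.1, -2.2]
finger_gap: 42.5
```

Call:
step_arm:
  steps: [0,-0.03,0,0,0,0,0,0,-0.04,0,0,0,0,0,-0.025,-0.01,0.027,0,0,0,0,-0.032,0,0.0335,0,0,0,0,-0.032,0,0.0335,0,0,0,0]

```text
time: 22.45
ee_pos: [531.4, -12.3, 97.4]
tool_rot: [-1.204, 1.2, -1.218]
wrist_force: [1.7, -0.9, -1.4]
finger_gap: 43.0
```

Call:
step_arm:
  steps: [-0.032,0,0.0335,0,0,0,0,-0.032,0,0.0335,0,0,0,0,-0.03,0,0.03,0,0,0,0,0,0,0,0,0,0,0,0,0,0,0,0,0,0]

```text
time: 22.95
ee_pos: [634.9, 93.8, 97.1]
tool_rot: [-1.206, 1.192, -1.21]
wrist_force: [-0.5, -1.3, -0.9]
finger_gap: 42.8
```

Call:
step_arm:
  steps: [-0.0015,0.015,0.014,0,0,0,0,0,0.02,0,0,0,0,0,0,0.018,0,0,0,0,0,0,0.005,0,0,0,0,0,0,0,0,0,0,0,0]

```text
time: 23.45
ee_pos: [647.2, 91.4, 37.7]
tool_rot: [-1.206, 1.196, -1.213]
wrist_force: [-0.4, 0.3, -1.4]
finger_gap: 42.9
```

Run:
```python
from h import *
s=state(); c=vision.camera("wrist"); M=T(c,s); print(s["ee_pos"].round(1),R.from_rotvec(s["tool_rot"]).as_matrix().round(3).tolist(),s["wrist_force"])
g=c["color"].copy()
for a in np.linspace(0,6.28,40):
    u=proj(c,M,[649+30*np.cos(a),97+30*np.sin(a),12]); cv2.circle(g,(int(u[0]),int(u[1])),1,(255,0,255),-1)
cv2.imwrite("pics/w7.png",g[:,:,::-1])
```

```text
[647.2  91.4  37.7] [[0.005, 0.011, 1.0], [-1.0, -0.003, 0.005], [0.003, -1.0, 0.011]] [-0.38039687  0.27518874 -1.40801185]
```

View pics/w7.png

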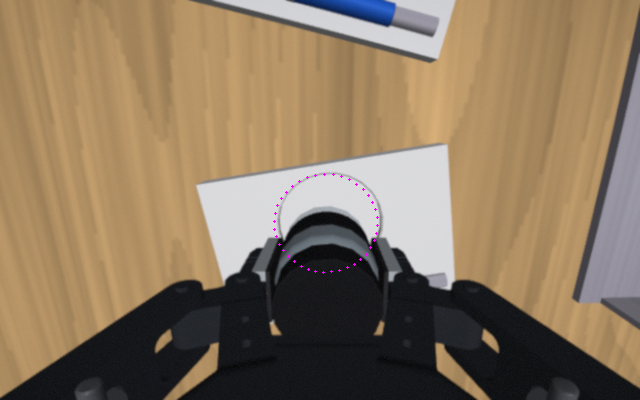

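Call:
step_arm:
  steps: [-0.0056,0.007,0.0025,0,0,0,0,0,0.004,0,0,0,0,0,0,0.002,0,0,0,0,0,0,0.001,0,0,0,0,0,0,0,0,0,0,0,0]

```text
time: 24.0
ee_pos: [651.4, 97.4, 25.7]
tool_rot: [-1.202, 1.194, -1.214]
wrist_force: [0.6, 0.0, -0.8]
finger_gap: 42.7
```

Call:
step_arm:
  steps: [0,0.003,-0.001,0,0,0,0,0,0.0015,0,0,0,0,0,0,0.001,0,0,0,0,0,0,0.0005,0,0,0,0,0,0,0,0,0,0,0,0]

```text
time: 24.5
ee_pos: [650.6, 97.3, 19.5]
tool_rot: [-1.202, 1.194, -1.215]
wrist_force: [-0.1, -0.2, -1.0]
finger_gap: 42.8
```

Call:
step_arm:
  steps: [0,0.001,0,0,0,0,0,0,0,0,0,0,0,0]

```text
time: 24.7
ee_pos: [650.8, 97.3, 19.7]
tool_rot: [-1.201, 1.194, -1.214]
wrist_force: [-0.9, 0.1, -0.8]
finger_gap: 43.0
```

Call:
step_arm:
  steps: [0,0.0015,0,0,0,0,0,0,0.001,0,0,0,0,0]

```text
time: 24.9
ee_pos: [651.1, 97.4, 19.4]
tool_rot: [-1.2, 1.194, -1.214]
wrist_force: [-5.7, 0.1, 13.9]
finger_gap: 42.7
```

Seated; release, rise and pull back for a final check.

Call:
step_arm:
  steps: [0,0,0,0,0,0,0.7,0,0,0,0,0,0,1,0,0,0,0,0,0,1,0,-0.02,0,0,0,0,1,0,-0.045,0,0,0,0,1]

```text
time: 25.4
ee_pos: [646.4, 97.2, 79.8]
tool_rot: [-1.208, 1.2, -1.211]
wrist_force: [0.8, 0.7, 0.5]
finger_gap: 85.2
```

Call:
step_arm:
  steps: [0,-0.045,0,0,0,0,1,0,-0.04,-0.02,0,0,0,1,0,-0.02,-0.045,0,0,0,1,0,0,-0.045,0,0,0,1,0,0,-0.045,0,0,0,1]

```text
time: 25.9
ee_pos: [494.6, 96.0, 191.1]
tool_rot: [-1.198, 1.191, -1.218]
wrist_force: [-0.4, 1.4, 0.5]
finger_gap: 85.2
```

Call:
step_arm:
  steps: [0,0,-0.045,0,0,0,1,0,0,-0.02,0,0,0,1,0,0,0,0,0,0,1,0,0,0,0,0,0,1,0,0,0,0,0,0,1]

```text
time: 26.4
ee_pos: [422.7, 96.1, 189.7]
tool_rot: [-1.198, 1.193, -1.212]
wrist_force: [0.6, -0.6, -0.2]
finger_gap: 84.9
```

Run:
```python
from h import *
s=state(); c=vision.camera("scene"); t=vision.camera("top"); print(s["ee_pos"].round(1),s["wrist_force"].round(1))
g=np.vstack([cv2.resize(c["color"][90:320,140:420],(700,575))])
g=np.vstack([cv2.resize(c["color"][100:320,140:440],(480,352)),cv2.resize(t["color"][150:300,190:490],(480,240))])
cv2.imwrite("pics/fin.png",g[:,:,::-1])
```

```text
[422.7  96.1 189.7] [ 0.6 -0.6 -0.2]
```

View pics/fin.png

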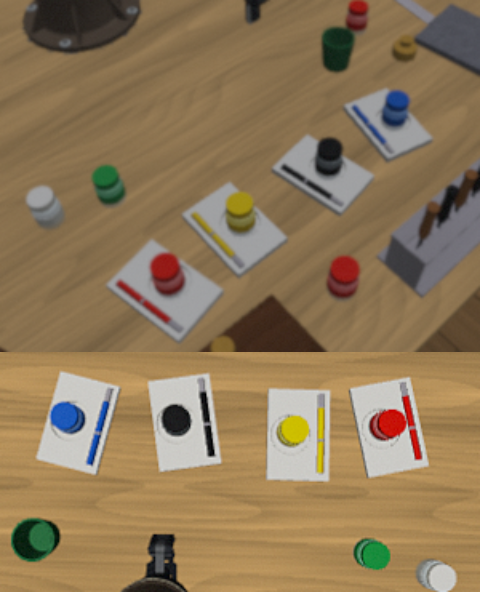

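All four jars stand upright in their matching wells; the green and white jars and the cup have not moved.

```bash
python3 -c "
from bench import order
print(order.sign_off())"
```

```text
the job is handed in; nothing more can be done
None
```

I moved the red, blue, yellow and black jars, in that order, into the wells of the rests holding their pens, and handed the job in at about 26 s. For red I took the jar in the row, which is the nearest of the three to the base. I lowered each jar until the wrist force showed contact with the well floor (3 to 14 N), then released it.

The final scene and top pictures show all four jars upright inside their wells. The green and white jars, the cup and the two other red jars still stand. I judged flatness from the contact heights and these pictures, and did not measure it separately.

- **Blue well position:** the first circle fit was about 5 mm off from the position worked out from the pen. I used the pen-based position, and the wrist view confirmed it.
- **Black well position:** the wrist view showed it about 1 mm off, so I corrected it before lowering.

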